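# Capacitor row on the display board

## Task

Stand the four loose capacitors on the white seats of the red display board, one upright in the middle of each seat, in order of height: the tallest on the seat next to the vacuum tube, then stepping down to the shortest next to the transformer. Leave the tube and the transformer standing where they are, let go of everything and back away.

Things in the scene. Friction and masses are not known exactly. Their poses are not given: they have to be found in the camera images.
- cap_a: loose can capacitor, the shortest and fattest of the four: upright cylinder 45 mm in diameter and 36 mm high, black sleeve, bare aluminium top with a cross scored in it, pale stripe down one side; starts standing on the bench; origin at the centre of its underside, z up its axis
- cap_b: loose can capacitor, the thinnest, second shortest of the four: upright cylinder 22 mm in diameter and 52 mm high, black sleeve, bare aluminium top with a cross scored in it, pale stripe down one side; starts standing on the bench; origin at the centre of its underside, z up its axis
- cap_c: loose can capacitor, the second tallest of the four: upright cylinder 36 mm in diameter and 70 mm high, black sleeve, bare aluminium top with a cross scored in it, pale stripe down one side; starts standing on the bench; origin at the centre of its underside, z up its axis
- cap_d: loose can capacitor, the tallest, rather slim of the four: upright cylinder 29 mm in diameter and 90 mm high, black sleeve, bare aluminium top with a cross scored in it, pale stripe down one side; starts standing on the bench; origin at the centre of its underside, z up its axis
- seat_1: seat 1 of 4, counted towards +y: flat white disc, 54 mm across, 3 mm thick, all four alike, fixed in a row along the middle of the red board (100 x 500 mm, top 12 mm above the bench), neighbours 79 to 91 mm apart; origin at the centre of its underside, on the board (its top is 3 mm higher); z up
- seat_2: seat 2 of 4, counted towards +y: flat white disc, 54 mm across, 3 mm thick, all four alike, fixed in a row along the middle of the red board (100 x 500 mm, top 12 mm above the bench), neighbours 79 to 91 mm apart; origin at the centre of its underside, on the board (its top is 3 mm higher); z up
- seat_3: seat 3 of 4, counted towards +y: flat white disc, 54 mm across, 3 mm thick, all four alike, fixed in a row along the middle of the red board (100 x 500 mm, top 12 mm above the bench), neighbours 79 to 91 mm apart; origin at the centre of its underside, on the board (its top is 3 mm higher); z up
- seat_4: seat 4 of 4, counted towards +y: flat white disc, 54 mm across, 3 mm thick, all four alike, fixed in a row along the middle of the red board (100 x 500 mm, top 12 mm above the bench), neighbours 79 to 91 mm apart; origin at the centre of its underside, on the board (its top is 3 mm higher); z up
- tube: vacuum tube: a clear glass bulb 42 mm in diameter on a black base, 95 mm high in all, standing loose on the board just past one end of the row of seats, about 85 mm from the end seat, at either end; origin at the centre of its underside, z up
- transformer: small transformer, 50 x 40 mm and 42 mm high, dark iron core with a yellow winding, standing loose on the board just past the other end of the row, about 85 mm from the end seat; origin at the centre of its underside, z up
There are look-alikes about, which are no part of the job. Leave any orange look-alike of the cap_a alone.

How it is judged:
By the outcome, as a careful person would: the job done as asked, in the order asked, and still so for the second after the job is handed in, with the robot touching nothing.
It also fails if it takes over 99 s, if anything falls off the work surface, if the arm or the gripper's body presses on something with over 40 N, if the wrist force passes 120 N, or if a joint passes its speed limit or range.

## Robot

A 7-joint arm with a two-finger parallel gripper is mounted at the origin on the work surface. World frame = base frame: x ahead of the robot, y to its left, z up, the work surface at z = 0. Lengths are in mm, angles in rad, forces in N, time in s.
With the tool pointing down it reaches from about 400 to 875 mm from the base axis. Payload 4.4 kg.
Tool frame: the origin (TCP) lies midway between the tips of the shut fingers; the grasp point (between the pads) lies ctrl.grip_depth behind it (ctrl.grip_depth is the distance from the TCP to the grasp point, in mm); z points along the fingers, y is the line along which they close (so a half turn about z gives the same grasp; the last joint's range is limited). The gripper opens to 85 mm and grips with 20 to 120 N. Pads are 22 mm wide; open, the fingers measure 114 mm over their backs; the gripper's body (76 mm by 85 mm) begins 54 mm behind the grasp point. The pads swing forward as they close: fully open they stand 13 mm farther back than shut.
Start: joints at [-1.223, 0.628, 0.038, 1.517, -0.027, 0.996, -0.02], TCP at [261.338, 595.164, 231.313] pointing down, gripper open.
Joint ranges: [-3.06, 3.06], [-0.37, 2.12], [-1.25, 1.32], [0.18, 2.47], [-1.1, 4.24], [0.23, 1.98], [-2.94, 2.94]. Speed limits (rad/s): [2.57, 2.57, 3.14, 3.14, 3.14, 3.14, 3.14].

## Interface

Orientations are given as [roll, pitch, yaw] about the fixed x, y, z axes, in that order (R = Rz(yaw) Ry(pitch) Rx(roll)).
In Python, from cell import ctrl gives the robot as it stands.
- The arm moves only by the tool carry_out, never from a script. Its argument "deltas" is one flat list of numbers, 7 for each row, row after row: the turn, a rotation vector about the tool's x, y, z in degrees, then the shift along the tool's x, y, z in m, then the closure, from -1 (fully open) to 1 (shut). In form: [wx, wy, wz, dx, dy, dz, claw, wx, wy, wz, dx, dy, dz, claw, ...]. A call has 1 to 12 rows; each row shifts and turns the commanded pose from where the row before left it, along the tool's axes as they then stand; what a row does not reach is not made up. A row lasts 1/8 s, in which the tool goes at most 62.5 mm and 10.7 degrees, less where a joint would pass 70% of its speed; a pose out of reach is approached as far as the arm can. A call with a gripper value outside its range is refused whole. The fingers move at their own pace and stop on an object; the grip force is fixed at half the most. Time passes only in rows, so rows that do not move let the fingers close. It gives the time, the measured TCP pose, the force, the opening and the grip force at its end, in the units of the state.
- ctrl.read_state(): the state, without advancing time (a new reading comes with each control period).
- ctrl.get_image(name): name is "scene" or "top" or "wrist"; returns the picture (420x560x3 uint8, red, green, blue); there is no depth.
- ctrl.calibration(name): a dict with "mtx" (3x3 intrinsics, pixels), "R" (3x3) and "t" (3): a world point X has camera coordinates R X + t. Camera axes: x right, y down, z forward; pixel columns grow to the right and rows downward; lengths in mm; the calibration is good to about 2 mm. A picture is of the moment at which its call begins: read the wrist's pose just before it. calibration takes no time and is no camera call; for the wrist camera it gives the pose at the moment of the call.
- ctrl.finish_job(): hands the job in; it is judged then, once.
The state is a dict: "clock": time; "qpos": joint angles; "qd": joint speeds; "tau": joint torques, N m; "eef_pos": TCP position; "tool_rot": TCP orientation; "force": force on the tool from outside, world axes, zero at the start; "torque": the same for the moment, N m; "width": finger opening in mm; "gripper_force": force on a finger pad.
Only numpy, scipy, OpenCV 4.12 (cv2) and the standard library are available. Lean on these libraries where they do the work, as an engineer would, in place of code of your own. Each camera call takes 0.05 s, during which the arm holds its last target. There are 200 camera calls.

## Working session

There is one attempt and no reset: what is moved stays moved. The work goes in short steps, Python scripts to look and compute and a tool call to move; the robot and the scene stay as the last step left them, time stands still between calls to the robot, and variables do not carry over. Pictures are saved under pics/ and viewed, at most 14 in all, crops included, and the job is handed in when it is done.

Besides the shell and the picture viewer there is one more tool, called after "Call:" by a JSON object that holds its "op" and its "data". carry_out: Moves the arm, as the interface text tells. Its arguments: {"type":"object","properties":{"deltas":{"type":"array"}},"required":["deltas"]}

```bash
mkdir -p pics; ls; python3 - <<'E'
from cell import ctrl
import cv2
s=ctrl.read_state();print(s, ctrl.grip_depth)
for n in("scene","top"):
    cv2.imwrite(f"pics/{n}0.png",ctrl.get_image(n)[:,:,::-1]);print({k:v.round(3).tolist() for k,v in ctrl.calibration(n).items()})
E
```

```text
pics
{'clock': 0.0, 'qpos': array([-1.22281306,  0.6293514 ,  0.0384159 ,  1.5183961 , -0.02699175,
        0.99626411, -0.01998682]), 'qd': array([-0.0006815 , -0.00085954,  0.00111137,  0.00036487,  0.00048541,
       -0.00129064,  0.0007236 ]), 'tau': array([ 1.08665154e-03, -5.63397431e+01,  1.22664135e+00, -1.93442971e+01,
        1.10353640e-02,  1.06535133e-02,  1.37631875e-05]), 'eef_pos': array([261.05848687, 594.58385148, 230.37619545]), 'tool_rot': array([-3.13969103e+00,  1.73758865e-05,  2.72784752e+00]), 'force': array([ 0.85046212,  0.64534098, -0.01401598]), 'torque': array([ 0.04217683, -0.00041832,  0.03505717]), 'gripper_force': 0.0, 'width': 85.43530203294358} 18.700000000000003
{'mtx': [[467.55, 0.0, 272.675], [0.0, 467.55, 207.993], [0.0, 0.0, 1.0]], 'R': [[0.052, 0.999, -0.015], [0.613, -0.044, -0.789], [-0.789, 0.032, -0.614]], 't': [-29.55, -314.298, 1261.245]}
{'mtx': [[465.727, 0.0, 279.085], [0.0, 465.727, 210.936], [0.0, 0.0, 1.0]], 'R': [[0.014, -1.0, 0.014], [-0.998, -0.015, -0.066], [0.066, -0.013, -0.998]], 't': [-9.465, 558.412, 981.954]}
```

View pics/top0.png

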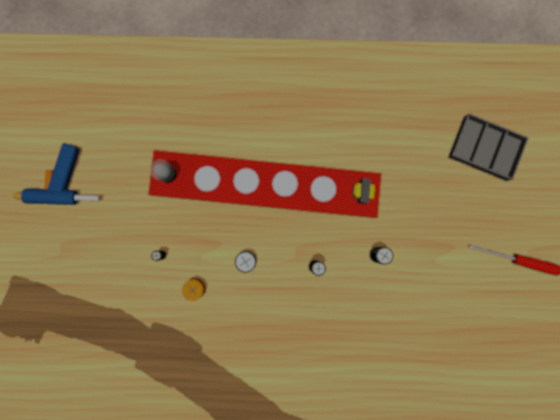

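View pics/scene0.png

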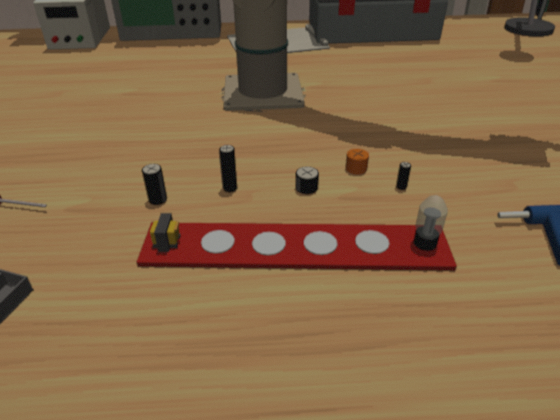

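Candidates (top image): tube (165,171) at the +y end, transformer (365,190) at the −y end; cap_b (157,255), cap_a (245,261, silver), cap_d (318,267), cap_c (384,256); orange decoy (193,289), left alone. So d→seat_4, c→seat_3, b→seat_2, a→seat_1.

```bash
cat > h.py <<'E'
from cell import ctrl
import cv2, numpy as np
def ray(n,uv,z,cal=None):
    c=cal or ctrl.calibration(n); R,t=c["R"],c["t"]
    d=R.T@np.linalg.solve(c["mtx"],[uv[0],uv[1],1.]); o=-R.T@t
    return (o+d*(z-o[2])/d[2])[:2]
def proj(n,X,cal=None):
    c=cal or ctrl.calibration(n); p=c["mtx"]@(c["R"]@np.array(X,float)+c["t"]); return p[:2]/p[2]
def blobs(im,smax=70,vmin=110,amin=15):
    h=cv2.cvtColor(im,cv2.COLOR_RGB2HSV)
    m=((h[...,1]<smax)&(h[...,2]>vmin)).astype(np.uint8)
    m=cv2.morphologyEx(m,cv2.MORPH_CLOSE,np.ones((5,5),np.uint8))
    cs,_=cv2.findContours(m,cv2.RETR_EXTERNAL,cv2.CHAIN_APPROX_NONE)
    out=[]
    for c in cs:
        x,y,w,hh=cv2.boundingRect(c)
        if cv2.contourArea(c)>=amin: out.append((x+w/2-.5,y+hh/2-.5,w,hh,cv2.contourArea(c)))
    return out
E
python3 - <<'E'
from h import *
T=ctrl.get_image("top");S=ctrl.get_image("scene")
bt=blobs(T);bs=blobs(S)
guess={"a":((245,261),(307,173),36),"b":((157,255),(405,165),52),"c":((384,256),(152,168),70),"d":((318,267),(227,149),90),
"s4":((207,179),(372,242),15),"s3":((246,181),(320,243),15),"s2":((285,184),(269,243),15),"s1":((323,189),(218,241),15)}
for k,(g,q,z) in guess.items():
    for n,bb,p in(("top",bt,g),("scene",bs,q)):
        b=min(bb,key=lambda b:np.hypot(b[0]-p[0],b[1]-p[1]))
        print(k,n,np.round(b,1).tolist(),ray(n,b[:2],z).round(1))
cv2.imwrite("pics/crop.png",np.vstack([cv2.resize(T[150:310,130:410],None,fx=2.5,fy=2.5)[:,:,::-1][:290],cv2.resize(S[130:280,130:460],(700,309))[:,:,::-1]])[:600])
E
```

```text
a top [244.5, 262.0, 20.0, 19.0, 278.5] [449.1  69.8]
a scene [306.5, 172.0, 20.0, 11.0, 157.5] [453.4  70.5]
b top [155.5, 256.0, 8.0, 9.0, 39.0] [459.6 251.8]
b scene [433.5, 206.0, 26.0, 21.0, 254.5] [593.5 264.5]
c top [384.5, 255.5, 16.0, 16.0, 166.0] [ 467.7 -215.9]
c scene [150.5, 168.0, 16.0, 9.0, 97.0] [ 470.6 -213.9]
d top [318.5, 269.0, 12.0, 13.0, 104.0] [439.8 -80. ]
d scene [226.5, 147.5, 12.0, 6.0, 45.5] [443.1 -76.7]
s4 top [207.0, 178.0, 25.0, 25.0, 457.5] [627.7 155.5]
s4 scene [372.0, 241.0, 33.0, 23.0, 549.5] [631.2 158.4]
s3 top [246.0, 180.5, 25.0, 24.0, 451.5] [623.6  71.2]
s3 scene [320.0, 242.0, 33.0, 23.0, 550.5] [627.8  74. ]
s2 top [284.5, 183.0, 26.0, 25.0, 456.0] [619.5 -12.1]
s2 scene [268.0, 243.0, 33.0, 23.0, 553.5] [624.4 -10.4]
s1 top [323.0, 189.0, 25.0, 25.0, 455.0] [607.7 -95.7]
s1 scene [217.0, 241.0, 33.0, 23.0, 543.0] [613.8 -93.5]
```

View pics/crop.png

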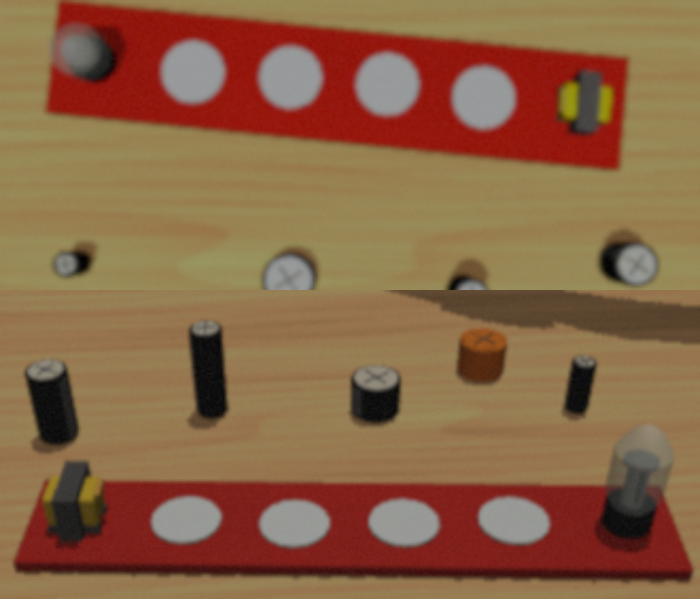

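Crop confirms: silver-topped black cap_a vs. the orange look-alike, tube at seat_4's end, transformer at seat_1's end. Start by turning to yaw 90° (so tool x = world y, tool y = world x).

Call:
{"op": "carry_out", "data": {"deltas": [0,0,9.5,0,0,-0.01,-1,0,0,9.5,0,0,-0.01,-1,0,0,9.5,0,0,-0.01,-1,0,0,9.5,0,0,-0.01,-1,0,0,9.5,0,0,-0.01,-1,0,0,9.5,0,0,-0.01,-1,0,0,9.3,0,0,-0.01,-1,0,0,0,0,0,0,-1]}}

```text
clock: 1.2
eef_pos: [261.4, 595.5, 301.8]
tool_rot: [3.141, -0.001, 1.573]
force: [0.5, 0.1, -0.2]
width: 85.5
gripper_force: 0.0
```

Call:
{"op": "carry_out", "data": {"deltas": [0,0,0,-0.047,0.022,0,-1,0,0,0,-0.047,0.022,0,-1,0,0,0,-0.047,0.022,0,-1,0,0,0,-0.047,0.022,0,-1,0,0,0,-0.047,0.022,0,-1,0,0,0,-0.047,0.022,0,-1,0,0,0,-0.047,0.022,0,-1,0,0,0,-0.047,0.022,0,-1,0,0,0,-0.047,0.022,0,-1,0,0,0,-0.047,0.022,0,-1,0,0,0,-0.047,0.022,0,-1,0,0,0,0,0,0,-1]}}

```text
clock: 2.7
eef_pos: [504.3, 73.1, 301.2]
tool_rot: [3.141, 0.003, 1.565]
force: [-0.5, 1.1, -1.2]
width: 85.2
gripper_force: 0.0
```

```bash
python3 - <<'E'
from h import *
s=ctrl.read_state();print(s["clock"],s["eef_pos"].round(1),s["tool_rot"].round(4))
c=ctrl.calibration("wrist");print({k:v.round(2).tolist() for k,v in c.items()}, (-c["R"].T@c["t"]).round(1))
W=ctrl.get_image("wrist");cv2.imwrite("pics/w1.png",W[:,:,::-1])
for b in blobs(W,amin=60): print(np.round(b,1).tolist(),[ray("wrist",b[:2],z,c).round(1).tolist() for z in(15,)])
E
```

```text
2.7 [504.3  73.1 301.2] [3.1408e+00 2.5000e-03 1.5655e+00]
{'mtx': [[340.02, 0.0, 291.62], [0.0, 340.02, 216.21], [0.0, 0.0, 1.0]], 'R': [[1.0, -0.0, 0.0], [-0.0, -0.95, 0.31], [-0.0, -0.31, -0.95]], 't': [-504.23, 9.44, 469.6]} [504.7 152.5 443.7]
[267.0, 383.5, 21.0, 14.0, 186.0] [[464.1, -265.5]]
[240.0, 308.5, 19.0, 16.0, 220.5] [[428.5, -128.5]]
[5.5, 284.5, 12.0, 14.0, 99.5] [[97.9, -87.6]]
[366.0, 286.5, 37.0, 34.0, 934.5] [[609.6, -93.3]]
[377.0, 232.0, 39.0, 37.0, 1069.5] [[619.2, -10.5]]
[247.5, 176.5, 32.0, 30.0, 683.5] [[448.2, 66.0]]
[386.5, 170.5, 42.0, 42.0, 1301.0] [[625.1, 72.9]]
[394.5, 100.0, 44.0, 47.0, 1586.5] [[627.7, 157.7]]
[433.0, 5.0, 21.0, 11.0, 143.0] [[661.3, 256.7]]
[248.5, 5.0, 16.0, 11.0, 119.0] [[457.9, 257.6]]
```

View pics/w1.png

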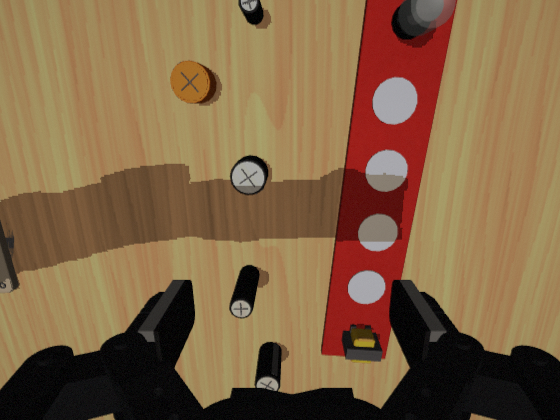

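The wrist view shows the seats at (366,286), (377,232), (386,170), (394,100), cap_d at (240,308), cap_c (267,383), cap_a (248,176), cap_b (248,5). It agrees with the other views to within about 3 mm. Going to cap_d.

Call:
{"op": "carry_out", "data": {"deltas": [0,0,-0.3,-0.03,-0.0125,0.018,-1,0,0,0,-0.03,-0.0125,0.018,-1,0,0,0,-0.03,-0.0125,0.018,-1,0,0,0,-0.03,-0.0125,0.018,-1,0,0,0,-0.031,-0.013,0.018,-1,0,0,0,0,0,0,-1,0,0,0,0,0,0,-1]}}

```text
clock: 3.62
eef_pos: [441.2, -71.5, 211.3]
tool_rot: [3.141, -0.001, 1.579]
force: [0.1, 0.0, -0.2]
width: 85.5
gripper_force: 0.0
```

```bash
cat >> h.py <<'E'
def wshot(name,zs,exp=None):
    s=ctrl.read_state();c=ctrl.calibration("wrist");W=ctrl.get_image("wrist")
    if name: cv2.imwrite(f"pics/{name}.png",W[:,:,::-1])
    print(s["clock"],s["eef_pos"].round(1),s["tool_rot"].round(3))
    for b in blobs(W,amin=100): print(np.round(b,1).tolist(),[ray("wrist",b[:2],z,c).round(1).tolist() for z in zs])
E
python3 - <<'E'
from h import *
wshot("w2",(90,70,36,15))
E
```

```text
3.625 [441.2 -71.5 211.3] [ 3.141e+00 -1.000e-03  1.579e+00]
[318.5, 341.5, 30.0, 26.0, 555.5] [[467.4, -199.6], [469.4, -215.3], [472.8, -241.9], [475.0, -258.4]]
[293.0, 217.0, 27.0, 25.0, 493.0] [[442.5, -78.5], [442.7, -85.0], [442.9, -96.1], [443.1, -102.9]]
[453.0, 210.0, 51.0, 49.0, 1902.5] [[572.3, -71.4], [582.3, -77.3], [599.2, -87.5], [609.7, -93.7]]
[476.5, 128.0, 56.0, 57.0, 2386.5] [[580.0, -6.8], [590.6, -7.9], [608.5, -9.7], [619.6, -10.8]]
[498.5, 32.0, 62.0, 65.0, 3034.0] [[583.9, 57.9], [594.8, 61.7], [613.2, 68.2], [624.6, 72.3]]
[305.0, 27.0, 47.0, 55.0, 1878.5] [[449.4, 59.8], [450.1, 63.8], [451.2, 70.5], [451.9, 74.7]]
```

View pics/w2.png

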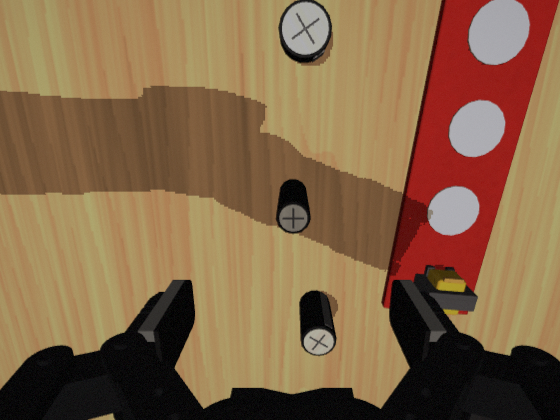

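Wrist view: cap_d top at (293,217) → (442.5, −78.5), consistent with the other cameras. Grasp it.

Call:
{"op": "carry_out", "data": {"deltas": [0,0,0.4,-0.007,0.0013,0.02,-1,0,0,0,0,0,0.03,-1,0,0,0,0,0,0.035,-1,0,0,0,0,0,0.035,-1,0,0,0,0,0,0.03,-1,0,0,0,0,0,0.025,-1,0,0,0,0,0,0,-1,0,0,0,0,0,0,-1]}}

```text
clock: 4.68
eef_pos: [443.1, -79.5, 37.0]
tool_rot: [3.14, -0.0, 1.57]
force: [-0.2, -0.2, -0.8]
width: 85.5
gripper_force: 0.0
```

Call:
{"op": "carry_out", "data": {"deltas": [0,0,0,0,0,0,1,0,0,0,0,0,0,1,0,0,0,0,0,0,1,0,0,0,0,0,0,1,0,0,0,0,0,0,1,0,0,0,0,0,0,1]}}

```text
clock: 5.42
eef_pos: [442.4, -80.1, 36.9]
tool_rot: [3.141, -0.0, 1.569]
force: [-0.4, 0.3, 6.7]
width: 27.7
gripper_force: 58.6
```

Call:
{"op": "carry_out", "data": {"deltas": [0,0,0,0,0,-0.02,1,0,0,0,0,0,-0.03,1,0,0,0,0,0,-0.033,1,0,0,0,0.03,0.023,0,1,0,0,0,0.04,0.031,0,1,0,0,0,0.04,0.031,0,1,0,0,0,0.04,0.031,0,1,0,0,0,0.04,0.031,0,1,0,0,0,0.03,0.023,0,1,0,0,0,0.016,0.0156,0,1,0,0,0,0,0,0,1,0,0,0,0,0,0,1]}}

```text
clock: 6.92
eef_pos: [627.2, 154.1, 119.0]
tool_rot: [-3.14, 0.001, 1.568]
force: [0.9, -1.2, -0.0]
width: 27.7
gripper_force: 59.2
```

```bash
python3 - <<'E'
from h import *
wshot("w3",(175,15))
s=ctrl.read_state();print(s["width"],s["force"].round(1))
E
```

```text
6.925 [627.2 154.1 119. ] [-3.140e+00  1.000e-03  1.568e+00]
[291.0, 361.5, 71.0, 58.0, 3220.0] [[627.2, 157.6], [626.2, 17.8]]
[68.5, 327.5, 54.0, 42.0, 1590.5] [[560.4, 170.1], [436.1, 53.4]]
[292.5, 207.0, 70.0, 61.0, 3080.5] [[627.8, 207.7], [627.8, 160.4]]
[305.5, 87.5, 60.0, 56.0, 2447.0] [[630.9, 237.4], [636.7, 245.0]]
[7.5, 72.5, 16.0, 30.0, 348.0] [[560.6, 240.9], [436.5, 255.0]]
27.66997792810884 [ 0.1 -0.1 -0.9]
```

View pics/w3.png

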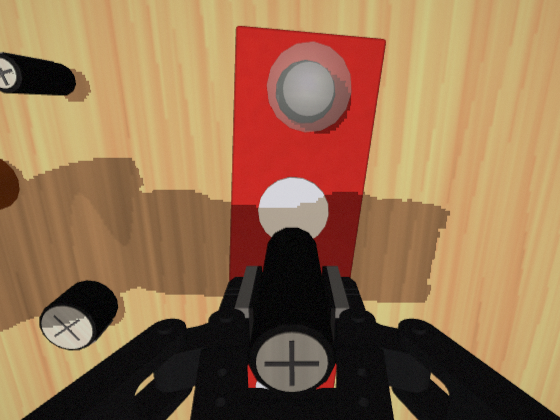

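Cap_d's top sits at (291,361), seat_4 disc at (293,207+): nearly aligned. Shift ~+1.5 mm and lower 67 mm.

Call:
{"op": "carry_out", "data": {"deltas": [0,0,0,0.0015,0.001,0.015,1,0,0,0,0,0,0.02,1,0,0,0,0,0,0.015,1,0,0,0,0,0,0.009,1,0,0,0,0,0,0.004,1,0,0,0,0,0,0.002,1,0,0,0,0,0,0,1,0,0,0,0,0,0,1]}}

```text
clock: 7.98
eef_pos: [629.6, 157.1, 54.8]
tool_rot: [3.141, -0.0, 1.569]
force: [-0.4, -0.3, -0.2]
width: 27.6
gripper_force: 59.2
```

```bash
python3 - <<'E'
from h import *
wshot(None,(107,15)); 
for i in range(3):
    ctrl.get_image("top"); print(ctrl.read_state()["eef_pos"].round(2))
c=ctrl.calibration("wrist"); 
for x in [(628,157.5,108),(628,157.5,15)]: print(proj("wrist",x,c).round(1))
E
```

```text
7.975 [629.6 157.1  54.8] [ 3.141 -0.     1.569]
[14.0, 397.0, 29.0, 45.0, 966.0] [[535.8, 142.8], [440.5, 47.9]]
[286.5, 362.0, 80.0, 59.0, 3377.0] [[628.0, 157.0], [626.2, 76.7]]
[289.0, 238.5, 91.0, 68.0, 2719.0] [[629.0, 200.1], [628.2, 163.6]]
[306.5, 92.0, 86.0, 89.0, 5519.0] [[633.5, 239.5], [637.3, 242.9]]
[629.48 157.12  54.7 ]
[629.46 157.07  54.63]
[629.37 157.1   54.54]
[287.  363.5]
[289.1 248.3]
```

Call:
{"op": "carry_out", "data": {"deltas": [0,0,0,0.0003,-0.0005,0.002,1,0,0,0,0,0,0.001,1,0,0,0,0,0,0,1,0,0,0,0,0,0,1]}}

```text
clock: 8.68
eef_pos: [628.7, 157.4, 52.0]
tool_rot: [-3.142, -0.0, 1.569]
force: [-0.7, -0.1, 5.0]
width: 28.0
gripper_force: 59.6
```

Contact (5 N). Release, rise, go toward cap_c.

Call:
{"op": "carry_out", "data": {"deltas": [0,0,0,0,0,0,0.2,0,0,0,0,0,0,-1,0,0,0,0,0,0,-1,0,0,0,0,0,0,-1,0,0,0,0,0,0,-1,0,0,0,0,0,-0.02,-1,0,0,0,0,0,-0.035,-1,0,0,0,0,0,-0.035,-1,0,0,0,0,0,-0.035,-1,0,0,0,0,0,-0.025,-1,0,0,0,0,0,0,-1]}}

```text
clock: 10.05
eef_pos: [630.5, 157.3, 204.9]
tool_rot: [3.136, -0.001, 1.569]
force: [0.2, -0.4, -0.4]
width: 85.3
gripper_force: 0.0
```

```bash
python3 - <<'E'
from h import *
wshot(None,(105,15))
E
```

```text
10.05 [630.5 157.3 204.9] [ 3.136e+00 -1.000e-03  1.569e+00]
[274.5, 382.5, 44.0, 22.0, 618.0] [[615.7, 2.5], [610.4, -84.2]]
[281.5, 331.5, 46.0, 40.0, 1367.5] [[622.5, 56.0], [619.7, -10.8]]
[553.5, 331.5, 12.0, 48.0, 206.0] [[852.6, 54.7], [935.2, -12.6]]
[116.5, 279.0, 38.0, 33.0, 689.5] [[491.8, 105.9], [440.7, 57.6]]
[285.0, 265.5, 49.0, 44.0, 1645.0] [[625.9, 117.2], [624.4, 73.1]]
[288.5, 215.0, 30.0, 29.0, 626.5] [[628.8, 158.9], [628.4, 130.2]]
[288.0, 185.5, 53.0, 44.0, 914.5] [[628.5, 181.5], [628.0, 161.2]]
[297.0, 97.0, 35.0, 39.0, 970.0] [[634.9, 242.3], [636.7, 244.6]]
[82.5, 87.0, 20.0, 21.0, 300.5] [[492.0, 248.8], [440.8, 253.5]]
```

Call:
{"op": "carry_out", "data": {"deltas": [0,0,0,-0.025,-0.011,0,-1,0,0,0,-0.041,-0.0175,0,-1,0,0,0,-0.041,-0.0175,0,-1,0,0,0,-0.041,-0.0175,0,-1,0,0,0,-0.041,-0.0175,0,-1,0,0,0,-0.041,-0.0175,0,-1,0,0,0,-0.041,-0.0175,0,-1,0,0,0,-0.041,-0.0175,0,-1,0,0,0,-0.041,-0.0175,0,-1,0,0,0,-0.02,-0.009,0,-1,0,0,0,0,0,0,-1,0,0,0,0,0,0,-1]}}

```text
clock: 11.6
eef_pos: [468.2, -214.0, 200.7]
tool_rot: [-3.141, -0.001, 1.57]
force: [1.0, 0.5, 1.1]
width: 85.2
gripper_force: 0.0
```

```bash
python3 - <<'E'
from h import *
wshot(None,(70,15))
E
```

```text
11.6 [ 468.2 -214.   200.7] [-3.141e+00 -1.000e-03  1.570e+00]
[305.0, 373.5, 15.0, 38.0, 121.0] [[481.5, -387.5], [484.1, -438.2]]
[300.0, 210.5, 21.0, 24.0, 137.5] [[475.2, -218.3], [476.6, -235.0]]
[285.5, 204.5, 20.0, 28.0, 174.5] [[463.1, -213.0], [462.0, -228.7]]
[452.0, 58.0, 61.0, 67.0, 3049.5] [[586.0, -101.1], [609.6, -94.3]]
```

Call:
{"op": "carry_out", "data": {"deltas": [0,0,0,-0.0005,0.001,0.02,-1,0,0,0,0,0,0.03,-1,0,0,0,0,0,0.035,-1,0,0,0,0,0,0.035,-1,0,0,0,0,0,0.03,-1,0,0,0,0,0,0.022,-1,0,0,0,0,0,0,-1,0,0,0,0,0,0,-1]}}

```text
clock: 12.65
eef_pos: [469.8, -215.4, 29.8]
tool_rot: [3.141, 0.0, 1.57]
force: [-0.4, -0.3, 0.2]
width: 85.4
gripper_force: 0.0
```

Call:
{"op": "carry_out", "data": {"deltas": [0,0,0,0,0,0,1,0,0,0,0,0,0,1,0,0,0,0,0,0,1,0,0,0,0,0,0,1,0,0,0,0,0,0,1,0,0,0,0,0,0,1]}}

```text
clock: 13.4
eef_pos: [469.4, -215.9, 30.0]
tool_rot: [3.141, -0.0, 1.569]
force: [-0.9, 0.9, 5.2]
width: 34.8
gripper_force: 59.3
```

Call:
{"op": "carry_out", "data": {"deltas": [0,0,0,0,0,-0.02,1,0,0,0,0,0,-0.035,1,0,0,0,0,0,-0.035,1,0,0,0,0.0255,0.0136,0,1,0,0,0,0.04,0.022,0,1,0,0,0,0.04,0.022,0,1,0,0,0,0.04,0.022,0,1,0,0,0,0.04,0.022,0,1,0,0,0,0.04,0.022,0,1,0,0,0,0.04,0.022,0,1,0,0,0,0.022,0.01,0,1,0,0,0,0,0,0,1]}}

```text
clock: 14.9
eef_pos: [625.2, 74.3, 118.7]
tool_rot: [-3.141, -0.001, 1.573]
force: [-0.5, -0.9, -0.8]
width: 34.9
gripper_force: 59.9
```

Call:
{"op": "carry_out", "data": {"deltas": [0,0,0,0,0,0.015,1,0,0,0,0,0,0.015,1,0,0,0,0,0,0,1,0,0,0,0,0,0,1]}}

```text
clock: 15.4
eef_pos: [625.1, 70.5, 89.2]
tool_rot: [-3.141, 0.0, 1.568]
force: [-0.3, -0.8, -1.7]
width: 34.4
gripper_force: 59.9
```

```bash
python3 - <<'E'
from h import *
zt=ctrl.read_state()["eef_pos"][2]+40;print(zt)
wshot("w4",(zt,15))
c=ctrl.calibration("wrist");print(proj("wrist",(625,72.5,zt),c),proj("wrist",(625,72.5,15),c))
E
```

```text
129.15702766063563
15.4 [625.1  70.5  89.2] [-3.141  0.     1.568]
[291.5, 335.5, 84.0, 70.0, 4481.0] [[625.2, 71.4], [624.9, -15.5]]
[21.0, 242.5, 43.0, 58.0, 1935.0] [[537.1, 107.5], [439.0, 60.7]]
[291.0, 217.0, 79.0, 61.0, 2811.5] [[625.2, 116.1], [624.8, 78.8]]
[296.0, 99.5, 89.0, 80.0, 1649.5] [[626.7, 151.4], [628.0, 153.4]]
[301.0, 78.5, 67.0, 72.0, 3690.5] [[628.1, 157.0], [631.0, 165.1]]
[290.2046546  332.88009695] [290.8548254  225.99651914]
```

View pics/w4.png

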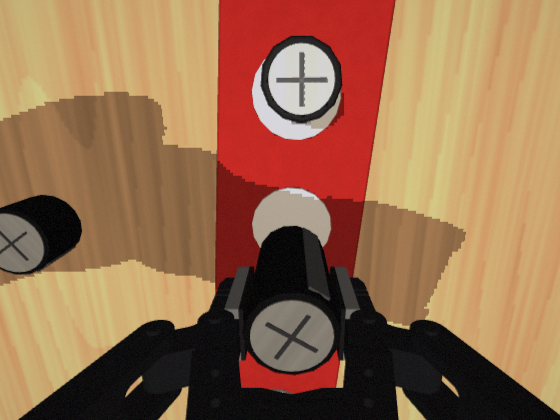

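Cap_c top at (291,335), about 1 mm short of seat_3's centre; cap_d stands upright at (301,78). Lower 44 mm.

Call:
{"op": "carry_out", "data": {"deltas": [0,0,0,0.001,0,0.015,1,0,0,0,0,0,0.015,1,0,0,0,0,0,0.009,1,0,0,0,0,0,0.003,1,0,0,0,0,0,0.002,1,0,0,0,0,0,0.001,1,0,0,0,0,0,0,1,0,0,0,0,0,0,1]}}

```text
clock: 16.45
eef_pos: [625.3, 72.2, 45.0]
tool_rot: [3.141, -0.0, 1.569]
force: [-2.7, -0.4, 5.8]
width: 35.0
gripper_force: 60.1
```

Call:
{"op": "carry_out", "data": {"deltas": [0,0,0,0,0,0,0.2,0,0,0,0,0,0,-1,0,0,0,0,0,0,-1,0,0,0,0,0,0,-1,0,0,0,0,0,0,-1,0,0,0,0,0,-0.02,-1,0,0,0,0,0,-0.035,-1,0,0,0,0,0,-0.035,-1,0,0,0,0,0,-0.035,-1,0,0,0,0,0,-0.025,-1,0,0,0,0,0,0,-1]}}

```text
clock: 17.82
eef_pos: [626.9, 72.1, 197.7]
tool_rot: [3.136, -0.001, 1.569]
force: [0.3, 0.5, -0.1]
width: 85.5
gripper_force: 0.0
```

Call:
{"op": "carry_out", "data": {"deltas": [0,0,0,0.02,-0.018,0,-1,0,0,0,0.032,-0.03,0,-1,0,0,0,0.032,-0.03,0,-1,0,0,0,0.032,-0.03,0,-1,0,0,0,0.032,-0.03,0,-1,0,0,0,0.022,-0.02,0,-1,0,0,0,0.01,-0.008,0,-1,0,0,0,0,0,0,-1,0,0,0,0,0,0,-1]}}

```text
clock: 18.95
eef_pos: [460.7, 251.3, 194.4]
tool_rot: [3.141, 0.001, 1.567]
force: [-0.1, 0.2, 0.7]
width: 85.6
gripper_force: 0.0
```

```bash
python3 - <<'E'
from h import *
wshot("w5",(85,52,15))
E
```

```text
18.95 [460.7 251.3 194.4] [3.141e+00 1.000e-03 1.567e+00]
[283.5, 360.5, 36.0, 30.0, 790.0] [[453.0, 111.5], [452.0, 82.8], [450.8, 50.7]]
[501.0, 329.5, 29.0, 24.0, 501.5] [[643.6, 143.8], [667.5, 119.3], [694.3, 91.9]]
[449.5, 277.0, 50.0, 45.0, 849.5] [[591.3, 195.2], [608.4, 177.5], [627.6, 157.7]]
[517.0, 222.5, 51.0, 50.0, 1679.5] [[637.6, 242.8], [660.8, 231.3], [686.7, 218.4]]
[293.0, 200.5, 19.0, 16.0, 200.5] [[461.9, 261.3], [462.1, 252.2], [462.2, 242.0]]
[438.0, 17.5, 17.0, 36.0, 413.5] [[557.2, 385.1], [569.8, 392.3], [583.9, 400.3]]
```

View pics/w5.png

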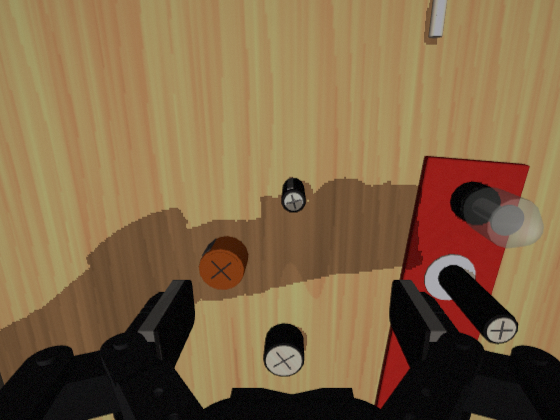

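cap_b top at (293,200) → (462, 252); orange look-alike (222,265) clear of the fingers. Grasp.

Call:
{"op": "carry_out", "data": {"deltas": [0,0,0,0.001,0.0013,0.02,-1,0,0,0,0,0,0.03,-1,0,0,0,0,0,0.035,-1,0,0,0,0,0,0.035,-1,0,0,0,0,0,0.03,-1,0,0,0,0,0,0.026,-1,0,0,0,0,0,0,-1,0,0,0,0,0,0,-1]}}

```text
clock: 20.0
eef_pos: [461.9, 253.1, 19.0]
tool_rot: [3.14, -0.0, 1.568]
force: [0.2, -0.2, -0.6]
width: 85.6
gripper_force: 0.0
```

Call:
{"op": "carry_out", "data": {"deltas": [0,0,0,0,0,0,1,0,0,0,0,0,0,1,0,0,0,0,0,0,1,0,0,0,0,0,0,1,0,0,0,0,0,0,1,0,0,0,0,0,0,1,0,0,0,0,0,0,1]}}

```text
clock: 20.88
eef_pos: [461.0, 253.9, 18.8]
tool_rot: [3.141, -0.001, 1.569]
force: [-0.5, 1.3, 5.7]
width: 20.6
gripper_force: 58.5
```

Call:
{"op": "carry_out", "data": {"deltas": [0,0,0,0,0,-0.02,1,0,0,0,0,0,-0.03,1,0,0,0,0,0,-0.03,1,0,0,0,-0.03,0,0,1,0,0,0,-0.045,0,0,1,0,0,0,-0.045,0,0,1,0,0,0,-0.045,0,0,1,0,0,0,-0.045,0.01,0,1,0,0,0,-0.035,0.02,0,1,0,0,0,-0.018,0.025,0,1,0,0,0,0,0.03,0,1]}}

```text
clock: 22.25
eef_pos: [545.5, -12.2, 98.3]
tool_rot: [-3.141, 0.001, 1.565]
force: [-0.2, -0.1, -0.2]
width: 20.7
gripper_force: 58.7
```

Call:
{"op": "carry_out", "data": {"deltas": [0,0,0,0,0.03,0,1,0,0,0,0,0.025,0,1,0,0,0,0,0.0185,0.005,1,0,0,0,0,0,0.015,1,0,0,0,0,0,0.01,1,0,0,0,0,0,0,1,0,0,0,0,0,0,1]}}

```text
clock: 23.12
eef_pos: [618.4, -9.8, 68.4]
tool_rot: [-3.141, -0.0, 1.569]
force: [0.6, 0.5, -0.2]
width: 20.8
gripper_force: 58.7
```

```bash
python3 - <<'E'
from h import *
zt=ctrl.read_state()["eef_pos"][2]+33.2;print(zt)
wshot("w6",(zt,15))
c=ctrl.calibration("wrist");print(proj("wrist",(619.5,-10.7,zt),c),proj("wrist",(619.5,-10.7,15),c))
E
```

```text
101.59161134424488
23.125 [618.4  -9.8  68.4] [-3.141 -0.     1.569]
[288.0, 349.5, 61.0, 70.0, 3006.0] [[617.1, -20.5], [615.9, -91.5]]
[294.0, 237.0, 85.0, 71.0, 4051.0] [[619.4, 26.3], [620.0, -7.8]]
[289.5, 104.5, 72.0, 90.0, 553.5] [[618.0, 69.7], [617.5, 70.1]]
[310.0, 93.5, 87.0, 92.0, 6116.5] [[624.2, 72.9], [628.6, 75.8]]
[293.33520191 327.52882197] [292.66341646 241.27160323]
```

View pics/w6.png

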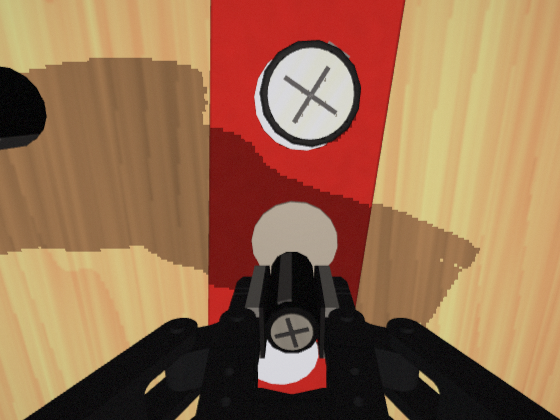

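Cap_b's top centred at (292,332), seat_2 at (294,241): shift ~+1.5 mm in y, +0.7 in x, lower 35 mm.

Call:
{"op": "carry_out", "data": {"deltas": [0,0,0,0.0015,0.0007,0.012,1,0,0,0,0,0,0.01,1,0,0,0,0,0,0.006,1,0,0,0,0,0,0.003,1,0,0,0,0,0,0.002,1,0,0,0,0,0,0.002,1,0,0,0,0,0,0,1,0,0,0,0,0,0,1]}}

```text
clock: 24.18
eef_pos: [619.7, -8.3, 33.8]
tool_rot: [3.141, -0.0, 1.569]
force: [-1.9, -0.0, 4.5]
width: 20.7
gripper_force: 59.0
```

Call:
{"op": "carry_out", "data": {"deltas": [0,0,0,0,0,0,0.3,0,0,0,0,0,0,-1,0,0,0,0,0,0,-1,0,0,0,0,0,0,-1,0,0,0,0,0,0,-1,0,0,0,0,0,-0.02,-1,0,0,0,0,0,-0.035,-1,0,0,0,0,0,-0.035,-1,0,0,0,0,0,-0.035,-1,0,0,0,0,0,-0.025,-1,0,0,0,0,0,0,-1]}}

```text
clock: 25.55
eef_pos: [621.2, -8.5, 186.7]
tool_rot: [3.136, -0.0, 1.569]
force: [-0.0, -0.0, 0.3]
width: 85.5
gripper_force: 0.0
```

Call:
{"op": "carry_out", "data": {"deltas": [0,0,0,0.01,-0.022,0,-1,0,0,0,0.016,-0.035,0,-1,0,0,0,0.016,-0.035,0,-1,0,0,0,0.016,-0.035,0,-1,0,0,0,0.013,-0.025,0,-1,0,0,0,0.008,-0.0165,0,-1,0,0,0,0,0,0,-1,0,0,0,0,0,0,-1]}}

```text
clock: 26.55
eef_pos: [452.1, 70.8, 183.4]
tool_rot: [3.141, 0.0, 1.569]
force: [-0.6, -0.6, 0.7]
width: 85.1
gripper_force: 0.0
```

```bash
python3 - <<'E'
from h import *
wshot(None,(85,67,52,36,15))
E
```

```text
26.55 [452.1  70.8 183.4] [3.141 0.    1.569]
[484.5, 299.5, 18.0, 16.0, 206.5] [[608.4, 0.5], [620.0, -10.6], [629.7, -19.9], [640.1, -29.8], [653.7, -42.9]]
[456.5, 271.5, 54.0, 48.0, 1190.5] [[581.9, 25.7], [591.6, 16.5], [599.7, 8.7], [608.3, 0.5], [619.6, -10.3]]
[525.0, 214.0, 41.0, 39.0, 1156.5] [[625.9, 73.1], [638.9, 67.4], [649.7, 62.6], [661.2, 57.5], [676.3, 50.8]]
[291.0, 201.0, 43.0, 41.0, 1330.5] [[451.8, 83.5], [451.8, 78.5], [451.7, 74.4], [451.7, 70.0], [451.7, 64.2]]
[473.5, 191.0, 56.0, 55.0, 857.5] [[584.7, 90.8], [594.6, 86.4], [602.8, 82.7], [611.6, 78.8], [623.2, 73.6]]
[491.5, 96.5, 56.0, 66.0, 1545.0] [[586.1, 155.7], [596.1, 156.1], [604.5, 156.5], [613.3, 156.9], [625.0, 157.4]]
```

cap_b stands at (620,−10.6), cap_c at (625.9,73.1): centred. Cap_a at (451.7,70).

Call:
{"op": "carry_out", "data": {"deltas": [0,0,0,-0.001,0,0.02,-1,0,0,0,0,0,0.03,-1,0,0,0,0,0,0.035,-1,0,0,0,0,0,0.035,-1,0,0,0,0,0,0.03,-1,0,0,0,0,0,0.02,-1,0,0,0,0,0,0.007,-1,0,0,0,0,0,0,-1,0,0,0,0,0,0,-1]}}

```text
clock: 27.72
eef_pos: [451.8, 69.8, 6.4]
tool_rot: [3.141, 0.0, 1.568]
force: [0.1, -1.1, -0.4]
width: 85.5
gripper_force: 0.0
```

Call:
{"op": "carry_out", "data": {"deltas": [0,0,0,0,0,0,1,0,0,0,0,0,0,1,0,0,0,0,0,0,1,0,0,0,0,0,0,1,0,0,0,0,0,0,1,0,0,0,0,0,0,1]}}

```text
clock: 28.48
eef_pos: [451.4, 70.3, 6.9]
tool_rot: [3.141, -0.001, 1.569]
force: [-1.4, 0.4, 6.4]
width: 43.7
gripper_force: 60.5
```

Call:
{"op": "carry_out", "data": {"deltas": [0,0,0,0,0,-0.02,1,0,0,0,0,0,-0.03,1,0,0,0,0,0,-0.025,1,0,0,0,-0.025,0,0,1,0,0,0,-0.04,0,0,1,0,0,0,-0.04,0.005,0,1,0,0,0,-0.035,0.02,0,1,0,0,0,-0.024,0.035,0,1,0,0,0,0,0.035,0,1,0,0,0,0,0.035,0,1,0,0,0,0,0.02,0,1,0,0,0,0,0.008,0,1]}}

```text
clock: 29.98
eef_pos: [609.5, -93.9, 81.1]
tool_rot: [3.142, 0.0, 1.57]
force: [-0.0, -0.0, -0.5]
width: 43.3
gripper_force: 61.1
```

Call:
{"op": "carry_out", "data": {"deltas": [0,0,0,0,0,0.01,1,0,0,0,0,0,0.01,1,0,0,0,0,0,0,1,0,0,0,0,0,0,1]}}

```text
clock: 30.48
eef_pos: [608.5, -94.3, 61.2]
tool_rot: [-3.141, -0.0, 1.568]
force: [0.9, -0.1, -0.5]
width: 43.4
gripper_force: 61.1
```

```bash
python3 - <<'E'
from h import *
zt=ctrl.read_state()["eef_pos"][2]+29.2;print(zt)
wshot("w7",(zt,15))
c=ctrl.calibration("wrist");print(proj("wrist",(609.7,-94,zt),c),proj("wrist",(609.7,-94,15),c))
E
```

```text
90.42615811472056
30.475 [608.5 -94.3  61.2] [-3.141 -0.     1.568]
[291.5, 320.5, 100.0, 86.0, 6554.5] [[608.5, -94.7], [608.4, -147.6]]
[294.0, 232.0, 89.0, 59.0, 2726.5] [[609.5, -57.9], [610.0, -86.3]]
[313.0, 97.0, 101.0, 107.0, 8365.0] [[615.5, -12.5], [619.9, -10.7]]
[293.78200876 318.47825031] [293.04950033 243.85599316]
```

View pics/w7.png

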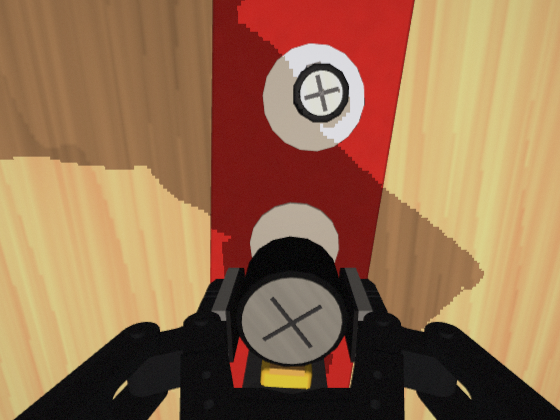

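Cap_a's top at (291,320), seat_1 about 1.5 mm to its right. Correct and lower 39 mm.

Call:
{"op": "carry_out", "data": {"deltas": [0,0,0,0.0007,0.001,0.012,1,0,0,0,0,0,0.012,1,0,0,0,0,0,0.008,1,0,0,0,0,0,0.004,1,0,0,0,0,0,0.003,1,0,0,0,0,0,0.001,1,0,0,0,0,0,0,1,0,0,0,0,0,0,1]}}

```text
clock: 31.52
eef_pos: [609.8, -93.6, 22.0]
tool_rot: [3.141, -0.0, 1.569]
force: [-2.4, 0.7, 5.1]
width: 43.2
gripper_force: 61.5
```

Call:
{"op": "carry_out", "data": {"deltas": [0,0,0,0,0,0,0.2,0,0,0,0,0,0,-1,0,0,0,0,0,0,-1,0,0,0,0,0,0,-1,0,0,0,0,0,0,-1,0,0,0,0,0,-0.02,-1,0,0,0,0,0,-0.035,-1,0,0,0,0,0,-0.035,-1,0,0,0,0,0,-0.035,-1,0,0,0,0,0,-0.035,-1,0,0,0,0,0,-0.035,-1]}}

```text
clock: 32.9
eef_pos: [609.8, -93.6, 219.0]
tool_rot: [3.14, 0.0, 1.568]
force: [0.1, -0.6, 0.1]
width: 85.4
gripper_force: 0.0
```

Call:
{"op": "carry_out", "data": {"deltas": [0,0,0,0,-0.03,0,-1,0,0,0,0,-0.04,0,-1,0,0,0,0,-0.04,0,-1,0,0,0,0,-0.03,0,-1,0,0,0,0,0,0,-1,0,0,0,0,0,0,-1]}}

```text
clock: 33.65
eef_pos: [471.1, -93.3, 217.3]
tool_rot: [3.139, 0.0, 1.569]
force: [-0.1, 0.2, -0.3]
width: 85.6
gripper_force: 0.0
```

```bash
python3 - <<'E'
from h import *
wshot("w8",(105,85,67,51,15))
S=ctrl.get_image("scene");T=ctrl.get_image("top")
cv2.imwrite("pics/end.png",np.vstack([cv2.resize(T[130:230,130:400],(700,259)),cv2.resize(S[130:280,130:460],(700,318))])[:,:,::-1])
E
```

```text
33.65 [471.1 -93.3 217.3] [3.139 0.    1.569]
[429.5, 188.5, 62.0, 54.0, 2390.5] [[577.5, -74.6], [585.8, -79.3], [593.4, -83.6], [600.0, -87.4], [615.1, -95.9]]
[450.0, 102.5, 65.0, 58.0, 1811.0] [[584.3, -11.9], [593.2, -11.7], [601.2, -11.6], [608.3, -11.4], [624.3, -11.1]]
[461.5, 18.5, 56.0, 38.0, 733.5] [[584.4, 41.0], [593.3, 45.3], [601.3, 49.2], [608.4, 52.7], [624.5, 60.5]]
```

View pics/end.png

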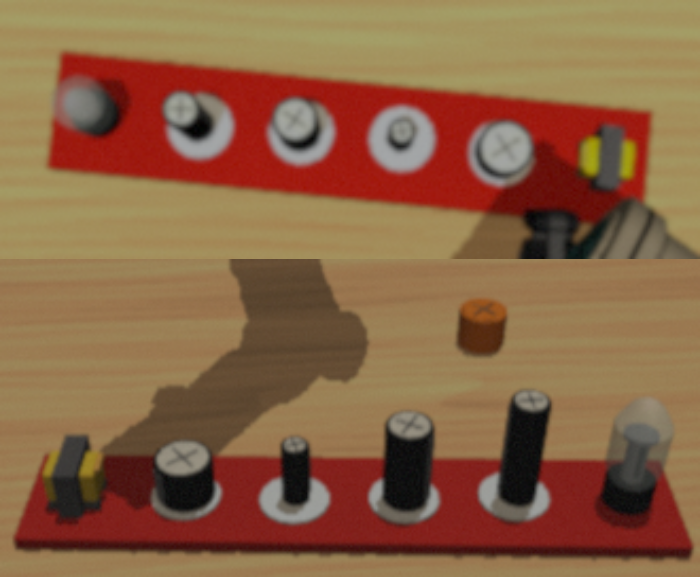

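All four stand upright and centred, descending from tube to transformer; orange look-alike, tube and transformer untouched; gripper clear.

```bash
python3 -c "
from cell import ctrl
print(ctrl.finish_job())"
```

```text
the job is handed in; nothing more can be done
None
```

I stood cap_d, cap_c, cap_b and cap_a upright on their seats, tallest by the tube to shortest by the transformer, then backed the arm off clear and handed the job in at about 34 s.

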